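# Find the floating die's hidden hole with a locating pin and mount the clock wheel on it

### The job

Take the brass locating pin out of the wooden tool block and, pressing only lightly, sweep its foot in a spiral over the black die down in the mouth of the dark steel holder until it drops into the hidden blind hole; let it down fully home, upright, and let go. Then slip the brass clock wheel, hub upwards as it lies, over the standing pin so that it lies flat on top of the holder. Leave everything else on the bench where it stands.

Things in the scene. Friction and masses are not known exactly. Their poses are not given: they have to be found in the camera images.
- pin: Plain round brass pin, 12 mm diameter, 80 mm long, 75 g, with a slightly chamfered foot. Origin at the centre of its foot, z up along the pin. At the start it stands upright and loose in one of the three sockets of the wooden tool block, its foot 12 mm above the bench, 62 mm of it standing out of the block.
- pin_tip (a point): Centre of the pin's foot (the end that goes into the hole).
- pin_top (a point): Centre of the pin's top face, 80 mm above the foot.
- block: Dark wooden tool block, fixed, 50 mm (x) by 150 mm (y) by 30 mm high, with three sockets in a row along its y axis at y = -50, 0 and +50 mm, each 13.5 mm wide and 18 mm deep. Origin at the centre of its underside. Grip the pin with the fingers closing along the block's x axis: neighbours stand 50 mm away along y. Which socket holds the pin varies.
- holder: Square die holder of dark blued steel, fixed, 94 by 94 mm, 50 mm high; origin at the centre of its underside, z up. A round mouth of 32 mm diameter is in the middle of its top. In the mouth lies a flat black die, its face 7 mm below the holder's top; see die. More than 20 N in all between the pin and the holder or its die (pressing or wedging) would spoil the die.
- mouth (a point): Centre of the holder's round mouth, level with the holder's top face (50 mm above the bench). The die's blind hole, black on black, 13.5 mm wide with a 1 mm chamfer and 22 mm deep, is centred 3 to 7 mm from here in any direction; it is not measured. With the pin fully home its foot is 29 mm below this point and 51 mm of it stand above.
- die (a joint): How far the sprung die is pushed down, in m (0 = up, 0.008 = on its rigid stop). It never shifts sideways. It begins to give at 1.5 N and gives 1 mm for each further 0.5 N: 8 mm at 5.5 N. It springs back up when the pin drops into the hole.
- wheel: Brass clock wheel, about 200 g, lying loose on the bench, hub up. Toothed disc 72 mm over the teeth (66 mm at their roots) and 6 mm thick, with a round hub of 28 mm diameter on top of it, reaching 20 mm above the underside; an 18 mm bore goes right through. Origin at the centre of the underside, z up towards the hub. Its hub can be gripped from above.
- punch_red: Steel punch of 12 mm diameter, 72 mm long, with a red plastic head of 14 mm, standing in another socket of the tool block; origin at its foot. Leave alone.
- punch_blue: The same punch with a blue head, in the remaining socket. Leave alone.
- oil_a: Small amber oil bottle, 28 mm wide, 55 mm high, white cap. Leave alone.
- oil_b: Small clear oil bottle, 28 mm wide, 55 mm high, black cap. Leave alone.
- dish: Clear shallow dish, 84 mm wide, 16 mm high. Leave alone.
- loupe: Aluminium eye loupe, 40 mm wide, 34 mm high. Leave alone.
- puck: Grey-green round casing puck, 50 mm wide, 18 mm high. Leave alone.
- driver: Screwdriver lying on the bench, 140 mm long. Leave alone.
There are look-alikes about, which are no part of the job. Of the things that look like the wheel, the largest one is meant.

How it is judged (in metres and radians):
On the way, in this order (a step that is already met when the one before it is completed fails the run):
1. the pin stands fully home in the hidden hole of the die, upright and let go (z of pin_tip in the frame of mouth below -0.024 m and horizontal distance between pin_tip and mouth below 0.011 m and angle between pin's own z axis and vertical below 0.15 rad and contact force between the fingers and pin below 0.05 N), for 0.2 s.
2. the wheel lies flat on the holder's top with the pin through its bore (z of pin_tip in the frame of mouth below -0.024 m and horizontal distance between pin_tip and mouth below 0.011 m and angle between pin's own z axis and vertical below 0.15 rad and z of wheel in the frame of mouth between -0.0035 and 0.0035 m and angle between wheel's own z axis and vertical below 0.06 rad and horizontal distance between wheel and mouth below 0.018 m and horizontal distance between wheel and pin_tip below 0.009 m), for 0.2 s.
At the end, for the whole second after the job is handed in: Pin foot 24 mm or more below the holder's top, within 11 mm of the mouth's centre, tilt under 0.15 rad; wheel flat (0.06 rad), underside within 3.5 mm of the holder's top, within 18 mm of the mouth's centre and 9 mm of the pin's foot in plan; both at rest, released (all of step 2 and contact force between the fingers and pin below 0.05 N and contact force between the fingers and wheel below 0.05 N and linear speed of each of wheel, pin below 0.02 m/s); the robot touches nothing.
It fails at once if the pin is pressed on the die or holder with more than 20 N in all (contact force between pin and holder above 20 N).
It fails at once if another thing on the bench is moved by more than 30 mm (distance of any of punch_red, punch_blue, oil_a, oil_b, dish, loupe, puck, driver from where it was at the start of the episode above 0.03 m).
It also fails if it takes over 64 s, if anything falls off the work surface, if the arm or the gripper's body presses on something with over 40 N, if the wrist force passes 120 N, or if a joint passes its speed limit or range.

### The arm

A 7-joint arm with a two-finger parallel gripper is mounted at the origin on the work surface. World frame = base frame: x ahead of the robot, y to its left, z up, the work surface at z = 0. Lengths are in mm, angles in rad, forces in N, time in s.
With the tool pointing down it reaches from about 400 to 875 mm from the base axis. Payload 4.4 kg.
Tool frame: the origin (TCP) lies between the finger pads; the fingertips stand 17 mm ahead of it and the grasp point (between the pads) lies 2 mm behind it; z points along the fingers, y is the line along which they close (so a half turn about z gives the same grasp; the last joint's range is limited). The gripper opens to 85 mm and grips with 20 to 120 N. Pads are 22 mm wide; open, the fingers measure 114 mm over their backs; the gripper's body (76 mm by 85 mm) begins 54 mm behind the grasp point. The pads swing forward as they close: fully open they stand 13 mm farther back than shut.
Start: joints at [1.173, 0.628, 0.038, 1.517, -0.027, 0.996, -0.02], TCP at [211.762, -614.552, 248.313] pointing down, gripper open.
Joint ranges: [-3.06, 3.06], [-0.37, 2.12], [-1.25, 1.32], [0.18, 2.47], [-1.1, 4.24], [0.23, 1.98], [-2.94, 2.94]. Speed limits (rad/s): [2.57, 2.57, 3.14, 3.14, 3.14, 3.14, 3.14].

### API

Orientations are given as a unit quaternion [w, x, y, z].
In Python, from plant import manip gives the robot as it stands.
- The arm moves only by the tool apply_moves, never from a script. Its argument "targets" is a list of rows, each an object of numbers: "rx", "ry", "rz": the turn, a rotation vector about the tool's x, y, z in units of 10 degrees (1.0 is 10 degrees); "dx", "dy", "dz": the shift along the tool's x, y, z in m; "gripper": the finger opening in m, from 0 to 0.0854. In form: [{"rx": .., "ry": .., "rz": .., "dx": .., "dy": .., "dz": .., "gripper": ..}, ...]. A call has 1 to 20 rows; each row is the pose to reach, as a shift and turn from the pose commanded when the call began, along the tool's axes at that moment; what a row does not reach only later rows make up. A row lasts 1/8 s, in which the tool goes at most 62.5 mm and 10.7 degrees, less where a joint would pass 70% of its speed; a pose out of reach is approached as far as the arm can. A call with a gripper value outside its range is refused whole. The fingers move at their own pace and stop on an object; "squeeze" is the grip in N (left out, the last holds). Time passes only in rows, so rows that repeat a pose let the fingers close. It gives the time, the measured TCP pose, the force, the opening and the grip force at its end, in the units of the state.
- manip.observe(): the state, without advancing time (a new reading comes with each control period).
- manip.camera(name): name is "scene" or "side" or "wrist"; returns a dict with "img" (420x560x3 uint8, red, green, blue), "fx", "fy", "cx", "cy" (pixels), "eye" and "orientation" of the camera in the world; the wrist camera has in their place "mount" (4x4, takes a point from camera to tool coordinates, whose origin is the TCP and whose axes are the flange's). Camera axes: x right, y down, z forward; pixel columns grow to the right and rows downward; lengths in mm; the calibration is good to about 2 mm. A picture is of the moment at which its call begins: read the wrist's pose just before it. There is no depth.
- manip.close_job(): hands the job in; it is judged then, once.
The state is a dict: "time_s": time; "joint_pos": joint angles; "qvel": joint speeds; "joint_torque": joint torques, N m; "eef_pos": TCP position; "orientation": TCP orientation; "ft_force": force on the tool from outside, world axes, zero at the start; "torque": the same for the moment, N m; "opening": finger opening in mm; "grip_force": force on a finger pad.
Only numpy, scipy, OpenCV 4.12 (cv2) and the standard library are available. Lean on these libraries where they do the work, as an engineer would, in place of code of your own. Each camera call takes 0.05 s, during which the arm holds its last target. There are 200 camera calls.

## Working session

There is one attempt and no reset: what is moved stays moved. The work goes in short steps, Python scripts to look and compute and a tool call to move; the robot and the scene stay as the last step left them, time stands still between calls to the robot, and variables do not carry over. Pictures are saved under pics/ and viewed, at most 10 in all, crops included, and the job is handed in when it is done.

Besides the shell and the picture viewer there is one more tool, called after "Emit:" as a command line: name --argument value ..., lists and objects as JSON in quotes. apply_moves: Moves the arm, as the interface text tells. Its arguments: {"type":"object","properties":{"targets":{"type":"array","items":{"type":"object","properties":{"rx":{"type":"number"},"ry":{"type":"number"},"rz":{"type":"number"},"dx":{"type":"number"},"dy":{"type":"number"},"dz":{"type":"number"},"gripper":{"type":"number"}}}},"squeeze":{"type":"number"}},"required":["targets"]}

```bash
mkdir -p pics; ls
cat > h.py <<'E'
import numpy as np, cv2, pickle
from scipy.spatial.transform import Rotation as R
from plant import manip
def q2R(q): return R.from_quat([q[1],q[2],q[3],q[0]]).as_matrix()
def shot(name,tag):
    s=manip.observe(); c=manip.camera(name); c['state']=s
    if 'mount' in c:
        T=np.eye(4);T[:3,:3]=q2R(s['orientation']);T[:3,3]=s['eef_pos'];M=T@np.array(c['mount']);c['Rm']=M[:3,:3];c['o']=M[:3,3]
    else:
        c['Rm']=q2R(c['orientation']);c['o']=np.array(c['eye'],float)
    pickle.dump(c,open(f'pics/{tag}.pkl','wb')); cv2.imwrite(f'pics/{tag}.png',c['img'][:,:,::-1]); return c
def load(tag): return pickle.load(open(f'pics/{tag}.pkl','rb'))
def ray(c,u,v):
    d=c['Rm']@np.array([(u-c['cx'])/c['fx'],(v-c['cy'])/c['fy'],1.]);return c['o'],d/np.linalg.norm(d)
def onz(c,u,v,z):
    o,d=ray(c,u,v);return o+d*(z-o[2])/d[2]
def cross(a,b):
    A=[];B=[]
    for c,u,v in (a,b):
        o,d=ray(c,u,v);P=np.eye(3)-np.outer(d,d);A.append(P);B.append(P@o)
    A=np.vstack(A);B=np.hstack(B);p=np.linalg.lstsq(A,B,rcond=None)[0];return p,np.linalg.norm(A@p-B)
def proj(c,p):
    q=c['Rm'].T@(np.array(p,float)-c['o']);return c['fx']*q[0]/q[2]+c['cx'],c['fy']*q[1]/q[2]+c['cy']
E
python3 - <<'E'
from h import *
s=manip.observe();print({k:np.round(v,3) for k,v in s.items()})
im=[]
for n in('scene','side','wrist'):
    c=shot(n,n+'0');print(n,np.round(c['o'],1),np.round(c['Rm'],3).tolist(),c['fx'],c['fy'],c['cx'],c['cy']);
E
```

```text
pics
{'time_s': np.float64(0.0), 'joint_pos': array([ 1.173,  0.629,  0.038,  1.518, -0.027,  0.996, -0.02 ]), 'qvel': array([-0.001,  0.   , -0.   , -0.   , -0.001, -0.001, -0.   ]), 'joint_torque': array([ 1.0000e-03, -5.6339e+01,  1.2260e+00, -1.9344e+01,  1.1000e-02,
        1.0000e-02, -0.0000e+00]), 'eef_pos': array([ 211.561, -613.97 ,  247.382]), 'orientation': array([-0.001,  0.986,  0.165, -0.   ]), 'ft_force': array([0.067, 0.799, 0.017]), 'torque': array([ 0.057, -0.008,  0.024]), 'grip_force': np.float64(0.0), 'opening': np.float64(85.742)}
scene [ 820.6 -397.1  757.5] [[0.862, 0.439, -0.254], [0.507, -0.733, 0.453], [0.013, -0.519, -0.854]] 384.2051920907889 384.2051920907889 277.1819189327776 208.11995422921638
side [405.  760.6 557.6] [[-0.969, -0.112, 0.221], [-0.247, 0.504, -0.828], [-0.019, -0.857, -0.516]] 432.56854085306713 432.56854085306713 282.63786936574655 212.0340429096919
wrist [ 275.2 -591.4  373.2] [[0.325, -0.911, -0.255], [-0.946, -0.313, -0.086], [-0.002, 0.269, -0.963]] 334.50079319110483 334.50079319110483 272.6219491791961 204.82703854564105
```

View pics/scene0.png

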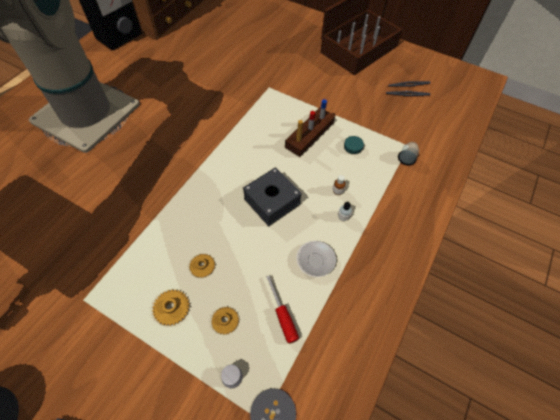

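View pics/side0.png

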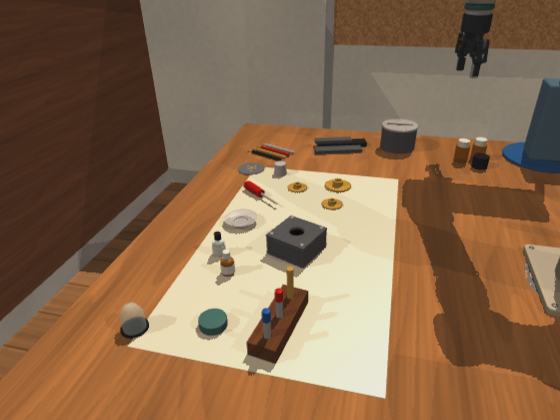

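The scene view shows three brass wheels: (202,265), (171,307) and (225,320). The one at (171,307) looks largest. The holder mouth is at (272,190). In the block, the brass pin (299,130) stands in the socket nearest the holder, with the red and blue punches beyond it. The side view agrees: pin top (290,268), mouth (297,231), wheels (338,185), (297,187) and (332,203).

Run:
```python
from h import *
A=load('scene0');B=load('side0')
def brass(c):
    h=cv2.cvtColor(c['img'],cv2.COLOR_RGB2HSV);return cv2.inRange(h,(15,140,60),(28,255,255))
for n,c in(('scene',A),('side',B)):
    m=brass(c);k,l,st,ce=cv2.connectedComponentsWithStats(m)
    for i in range(1,k):
        if st[i,4]>40: 
            x,y,w,h,a=st[i]; p=onz(c,*ce[i],3)
            L=onz(c,x,ce[i][1],3);Rr=onz(c,x+w,ce[i][1],3)
            print(n,st[i],np.round(ce[i],1),np.round(p,0),'width',round(np.linalg.norm(L-Rr)))
print('pin top',cross((A,299.5,122),(B,290,268)))
print('mouth',cross((A,272,190),(B,297,231)), onz(A,272,190,50),onz(B,297,231,50))
g=np.hstack([cv2.resize(A['img'][235:345,140:250],(400,400),interpolation=2),cv2.resize(A['img'][85:165,270:350],(400,400),interpolation=2)])
cv2.imwrite('pics/crop1.png',g[:,:,::-1])
```

```text
scene [296 121   7  21  98] [299.2 131.2] [526. 236.   3.] width 18
scene [190 255  25  22 409] [201.7 265.5] [ 532. -200.    3.] width 52
scene [153 290  36  35 907] [170.7 307.2] [ 532. -303.    3.] width 71
scene [212 307  26  27 507] [224.6 320.2] [ 638. -270.    3.] width 51
side [252 145  34  14 130] [268.8 152. ] [ 780. -486.    3.] width 110
side [325 179  26  13 258] [337.6 185.1] [ 530. -303.    3.] width 71
side [288 182  19  10 139] [297. 187.] [ 637. -268.    3.] width 52
side [322 199  21  11 169] [331.7 203.6] [ 531. -198.    3.] width 54
side [287 267   7  32 193] [289.8 283.1] [563. 128.   3.] width 14
pin top (array([546.97764655, 188.58765948,  90.11265596]), np.float64(0.15796047991781278))
mouth (array([575.13195279,  13.28770532,  48.82158614]), np.float64(1.5661499206794613)) [576.63380445  12.85622724  50.        ] [573.75267356  14.44167841  50.        ]
```

View pics/crop1.png

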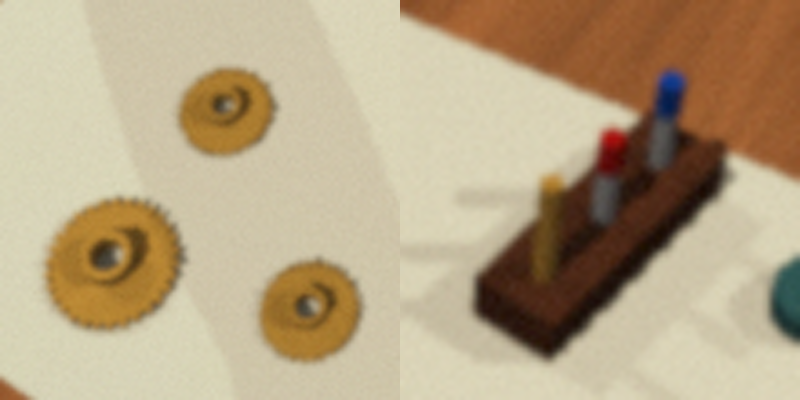

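The left wheel in the crop measures 71 mm against 51–54 mm for the other two, so it is the one meant. The brass pin is plainly distinct from the headed punches. Next I need the block's yaw and the first moves.

```bash
cat >> h.py <<'E'
def go(x,y,z,yaw=None):
    """print row for a target TCP (mm) and yaw (deg, direction of tool x in world); tool straight down"""
    s=manip.observe();Rt=q2R(s['orientation']);p=np.array(s['eef_pos'])
    yaw0=np.degrees(np.arctan2(Rt[1,0],Rt[0,0]))
    d=Rt.T@(np.array([x,y,z])-p)
    print('d',np.round(d/1000,4),'rz',None if yaw is None else round(-(yaw-yaw0)/10,3),'yaw0',round(yaw0,2),'tilt',np.round(Rt[:,2],4),'rows',np.linalg.norm(d)/62.5)
E
python3 - <<'E'
from h import *
A=load('scene0');B=load('side0')
def cen(c,lo,hi,roi,f=None):
    h=cv2.cvtColor(c['img'],cv2.COLOR_RGB2HSV);m=cv2.inRange(h,lo,hi);z=np.zeros_like(m);x0,y0,x1,y1=roi;z[y0:y1,x0:x1]=m[y0:y1,x0:x1]
    v,u=np.nonzero(z);return u.mean(),v.mean(),len(u)
ra=(280,85,345,150);rb=(240,250,310,350)
b=[cen(c,(100,120,60),(130,255,255),r) for c,r in((A,ra),(B,rb))]
rd=[cen(c,(0,190,120),(6,255,255),r) for c,r in((A,ra),(B,rb))]
print(b,rd)
pb,e1=cross((A,*b[0][:2]),(B,*b[1][:2]));pr,e2=cross((A,*rd[0][:2]),(B,*rd[1][:2]));print(pb,e1,pr,e2)
for q in(pb,pr):
    d=q[:2]-np.array([547,188.5]);print(np.linalg.norm(d),np.degrees(np.arctan2(d[1],d[0])))
go(525,-303,200,19)
E
```

```text
[(np.float64(323.39285714285717), np.float64(103.35714285714286), 28), (np.float64(265.9183673469388), np.float64(315.2857142857143), 98)] [(np.float64(312.3), np.float64(112.8), 10), (np.float64(278.83870967741933), np.float64(290.7741935483871), 31)]
[561.08518341 290.21237372  72.97739321] 0.23047539594579725 [554.48585944 239.42795549  80.63152132] 1.1927853513361997
102.68300424092267 82.115793026845
51.475185689456055 81.63801860511632
d [ 0.3976 -0.192   0.0479] rz 0.001 yaw0 19.01 tilt [-5.0e-04  1.5e-03 -1.0e+00] rows 7.106231258682041
```

Emit:
apply_moves --targets '[{"dx": 0.398,"dy": -0.192,"dz": 0.048,"rz": -4.1},{"dx": 0.398,"dy": -0.192,"dz": 0.048,"rz": -4.1},{"dx": 0.398,"dy": -0.192,"dz": 0.048,"rz": -4.1},{"dx": 0.398,"dy": -0.192,"dz": 0.048,"rz": -4.1},{"dx": 0.398,"dy": -0.192,"dz": 0.048,"rz": -4.1},{"dx": 0.398,"dy": -0.192,"dz": 0.048,"rz": -4.1},{"dx": 0.398,"dy": -0.192,"dz": 0.048,"rz": -4.1},{"dx": 0.398,"dy": -0.192,"dz": 0.048,"rz": -4.1},{"dx": 0.398,"dy": -0.192,"dz": 0.048,"rz": -4.1},{"dx": 0.398,"dy": -0.192,"dz": 0.048,"rz": -4.1},{"dx": 0.398,"dy": -0.192,"dz": 0.048,"rz": -4.1}]'

```text
invalid input at $.targets[0]: expected keys rx, ry, rz, dx, dy, dz, gripper
```

Run:
```python
from h import *
c=shot('wrist','w1');print(c['state']['eef_pos'],c['state']['ft_force'])
go(570,60,200,82)
```

```text
[ 211.61289664 -614.10484491  247.56209861] [0.15161644 0.13128431 0.0319072 ]
d [ 0.5584 -0.5207  0.0483] rz -6.299 yaw0 19.01 tilt [-4.e-04  1.e-03 -1.e+00] rows 12.240427563554775
```

View pics/w1.png

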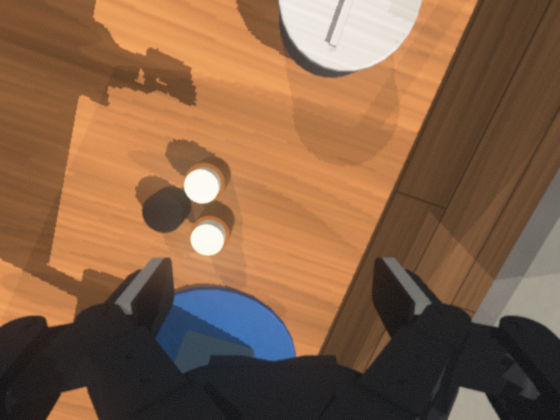

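That call was refused because every row needs all the keys, and the wrist view still shows the start position. Resending the move.

Emit:
apply_moves --targets '[{"dx": 0.398,"dy": -0.192,"dz": 0.048,"rx": 0,"ry": 0,"rz": -4.1,"gripper": 0.085},{"dx": 0.398,"dy": -0.192,"dz": 0.048,"rx": 0,"ry": 0,"rz": -4.1,"gripper": 0.085},{"dx": 0.398,"dy": -0.192,"dz": 0.048,"rx": 0,"ry": 0,"rz": -4.1,"gripper": 0.085},{"dx": 0.398,"dy": -0.192,"dz": 0.048,"rx": 0,"ry": 0,"rz": -4.1,"gripper": 0.085},{"dx": 0.398,"dy": -0.192,"dz": 0.048,"rx": 0,"ry": 0,"rz": -4.1,"gripper": 0.085},{"dx": 0.398,"dy": -0.192,"dz": 0.048,"rx": 0,"ry": 0,"rz": -4.1,"gripper": 0.085},{"dx": 0.398,"dy": -0.192,"dz": 0.048,"rx": 0,"ry": 0,"rz": -4.1,"gripper": 0.085},{"dx": 0.398,"dy": -0.192,"dz": 0.048,"rx": 0,"ry": 0,"rz": -4.1,"gripper": 0.085},{"dx": 0.398,"dy": -0.192,"dz": 0.048,"rx": 0,"ry": 0,"rz": -4.1,"gripper": 0.085},{"dx": 0.398,"dy": -0.192,"dz": 0.048,"rx": 0,"ry": 0,"rz": -4.1,"gripper": 0.085}]'

```text
time_s: 1.45
eef_pos: [524.1, -305.4, 200.3]
orientation: [0.0, 0.867, 0.499, -0.001]
ft_force: [-0.3, -0.7, 0.2]
opening: 84.7
grip_force: 0.0
```

Run:
```python
from h import *
c=shot('wrist','w1b');print(c['state']['eef_pos'],c['state']['ft_force'])
h=cv2.cvtColor(c['img'],cv2.COLOR_RGB2HSV);m=cv2.inRange(h,(15,120,50),(30,255,255))
for k in cv2.findContours(m,cv2.RETR_EXTERNAL,cv2.CHAIN_APPROX_NONE)[0]:
    if cv2.contourArea(k)>500:
        (u,v),r=cv2.minEnclosingCircle(k);p=onz(c,u,v,4);print(u,v,r,p,np.linalg.norm(onz(c,u+r,v,4)-p))
go(570,-10,190,82)
```

```text
[ 524.0805259  -305.36360647  200.34801395] [-0.30219185 -0.68464322  0.22817781]
277.0 176.20408630371094 36.277671813964844 [ 530.17832711 -300.97236234    4.        ] 35.41635952826063
361.08526611328125 88.14842224121094 31.300945281982422 [ 636.99828884 -269.05701671    4.        ] 28.49311915044821
220.72727966308594 78.68181610107422 31.410768508911133 [ 530.93155533 -197.94340084    4.        ] 28.39302256338641
d [ 0.2785 -0.1088  0.0101] rz -2.218 yaw0 59.82 tilt [-7.e-04 -1.e-03 -1.e+00] rows 4.786397268489227
```

Emit:
apply_moves --targets '[{"dx": 0.278,"dy": -0.109,"dz": 0.01,"rx": 0,"ry": 0,"rz": -2.2,"gripper": 0.085},{"dx": 0.278,"dy": -0.109,"dz": 0.01,"rx": 0,"ry": 0,"rz": -2.2,"gripper": 0.085},{"dx": 0.278,"dy": -0.109,"dz": 0.01,"rx": 0,"ry": 0,"rz": -2.2,"gripper": 0.085},{"dx": 0.278,"dy": -0.109,"dz": 0.01,"rx": 0,"ry": 0,"rz": -2.2,"gripper": 0.085},{"dx": 0.278,"dy": -0.109,"dz": 0.01,"rx": 0,"ry": 0,"rz": -2.2,"gripper": 0.085},{"dx": 0.278,"dy": -0.109,"dz": 0.01,"rx": 0,"ry": 0,"rz": -2.2,"gripper": 0.085},{"dx": 0.278,"dy": -0.109,"dz": 0.01,"rx": 0,"ry": 0,"rz": -2.2,"gripper": 0.085}]'

```text
time_s: 2.38
eef_pos: [569.8, -10.3, 190.4]
orientation: [0.0, 0.755, 0.655, -0.001]
ft_force: [-0.3, -1.5, -0.2]
opening: 85.3
grip_force: 0.0
```

Run:
```python
from h import *
c=shot('wrist','w2');print(c['state']['eef_pos'])
print(proj(c,(575,13.5,50)), proj(c,(547,188.5,92)))
go(545,145,190,82)
```

```text
[569.81500557 -10.30348303 190.38494912]
(np.float64(276.16802847662524), np.float64(168.41738190014482)) (np.float64(181.1026272914048), np.float64(-127.68007934965951))
d [ 1.508e-01 -4.680e-02  1.000e-04] rz -0.019 yaw0 81.81 tilt [-3.0e-04 -1.7e-03 -1.0e+00] rows 2.5269551280122484
```

View pics/w2.png

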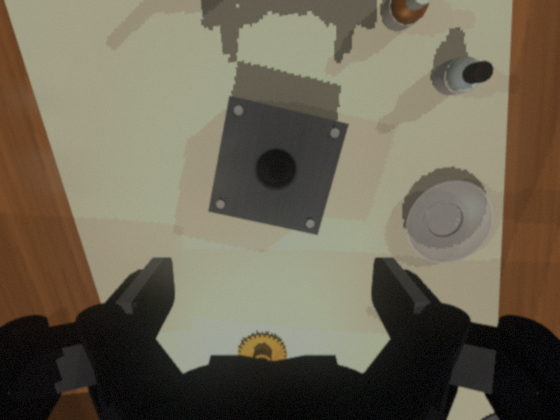

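The wrist view shows the holder's top square with the mouth at about (276,168). I'll fit it precisely while moving on toward the block.

Emit:
apply_moves --targets '[{"dx": 0.151,"dy": -0.047,"dz": 0.0,"rx": 0,"ry": 0,"rz": 0,"gripper": 0.06},{"dx": 0.151,"dy": -0.047,"dz": 0.0,"rx": 0,"ry": 0,"rz": 0,"gripper": 0.06},{"dx": 0.151,"dy": -0.047,"dz": 0.0,"rx": 0,"ry": 0,"rz": 0,"gripper": 0.06},{"dx": 0.151,"dy": -0.047,"dz": 0.0,"rx": 0,"ry": 0,"rz": 0,"gripper": 0.06},{"dx": 0.151,"dy": -0.047,"dz": 0.0,"rx": 0,"ry": 0,"rz": 0,"gripper": 0.06}]'

```text
time_s: 3.05
eef_pos: [545.1, 145.0, 190.3]
orientation: [0.001, 0.756, 0.655, -0.001]
ft_force: [-0.1, -0.7, 0.4]
opening: 59.7
grip_force: 0.0
```

Run:
```python
from h import *
c3=shot('wrist','w3');c=load('w2')
g=cv2.cvtColor(c['img'],cv2.COLOR_RGB2GRAY)
print('holder gray',g[150:190:10,230],'mouth',g[160:180:5,276])
for T in(22,28,34):
    m=(g<T).astype(np.uint8);m[:120]=0;m[220:]=0;m[:,:235]=0;m[:,320:]=0
    k=max(cv2.findContours(m,0,1)[0],key=cv2.contourArea);e=cv2.fitEllipse(k);P=onz(c,*e[0],50)
    print(T,np.round(e,2) if 0 else e,P,'diam',[np.linalg.norm(onz(c,e[0][0]+a/2,e[0][1],50)-P)*2 for a in e[1]])
# holder top quad
m=((g<75)).astype(np.uint8);m=cv2.morphologyEx(m,cv2.MORPH_CLOSE,np.ones((7,7)));m[:85]=0;m[245:]=0;m[:,:195]=0;m[:,360:]=0
k=max(cv2.findContours(m,0,1)[0],key=cv2.contourArea);r=cv2.minAreaRect(k);b=cv2.boxPoints(r);W=np.array([onz(c,*q,50) for q in b]);print(b,W,W.mean(0),np.linalg.norm(np.diff(W,axis=0),axis=1))
h=cv2.cvtColor(c3['img'],cv2.COLOR_RGB2HSV);mm=cv2.inRange(h,(15,110,40),(30,255,255));mm[260:]=0
print(c3['state']['eef_pos'],proj(c3,(547,188.5,92)),proj(c3,(547,188.5,30)))
k,l,st,ce=cv2.connectedComponentsWithStats(mm);print([ (st[i],ce[i]) for i in range(1,k) if st[i,4]>50])
cv2.imwrite('pics/crop3.png',cv2.resize(c3['img'][40:260,160:380],(600,600),interpolation=2)[:,:,::-1])
```

```text
holder gray [66 66 67 71] mouth [19 25 22 19]
22 ((277.7305603027344, 161.18359375), (20.77145004272461, 24.480318069458008), 112.3012466430664) [577.04112763  19.07600492  50.        ] diam [np.float64(16.549293227191892), np.float64(19.504258731506567)]
28 ((277.12738037109375, 166.58741760253906), (31.491561889648438, 36.83046340942383), 144.10255432128906) [575.96544622  14.85267964  50.        ] diam [np.float64(25.200863804483074), np.float64(29.473252115536635)]
34 ((275.67840576171875, 167.9166717529297), (37.15805435180664, 37.702423095703125), 122.0699462890625) [574.66802733  13.95611055  50.        ] diam [np.float64(29.767688043863128), np.float64(30.203784787022137)]
[[205.36441  209.04848 ]
 [230.22647   95.393295]
 [347.3113   121.0056  ]
 [322.44925  234.66078 ]] [[512.17499043 -11.78220519  50.        ]
 [548.35543514  73.56700777  50.        ]
 [634.46812534  42.21633992  50.        ]
 [605.93789407 -48.09246592  50.        ]] [575.23411125  13.97716915  50.        ] [92.70120135 91.64201977 94.70825999]
[545.11568092 145.0034564  190.26379019] (np.float64(267.615378326384), np.float64(150.53393357922172)) (np.float64(268.6509533463995), np.float64(142.0825607805468))
[(array([255, 131,  21,  26, 399], dtype=int32), array([265.90225564, 143.89724311]))]
```

View pics/crop3.png

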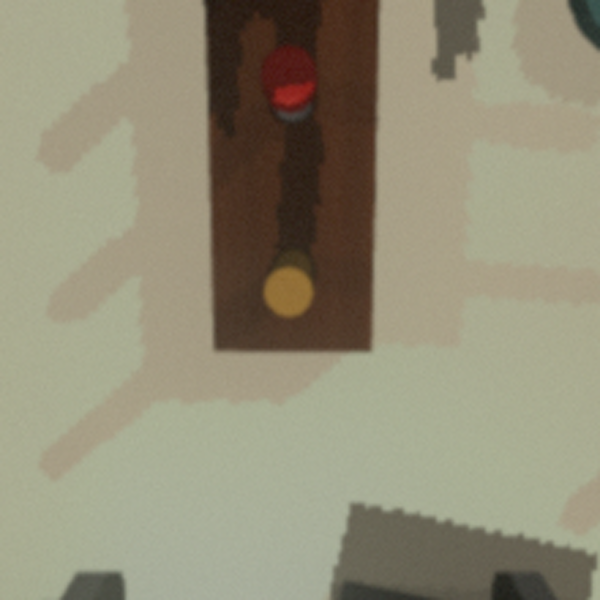

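Enlarged crop: the brass pin's top is a disc at about (266,147) in the wrist image, the red punch is 50 mm beyond it, and the block's edges lie along the image's vertical, so the yaw is right.

Run:
```python
from h import *
c=load('w3');h=cv2.cvtColor(c['img'],cv2.COLOR_RGB2HSV)
m=cv2.inRange(h,(15,110,90),(30,255,255));m[260:]=0
k=max(cv2.findContours(m,0,1)[0],key=cv2.contourArea);(u,v),r=cv2.minEnclosingCircle(k);e=cv2.fitEllipse(k);print(u,v,r,e)
for q in((u,v),e[0],(265.9,147.1)): print(onz(c,*q,92))
A=load('scene0');B=load('side0')
print('3D',cross((c,*e[0]),(A,299.5,122)),cross((c,*e[0]),(B,290,268)))
```

```text
265.4779052734375 146.66021728515625 9.674415588378906 ((265.34478759765625, 146.7564239501953), (18.104522705078125, 18.718812942504883), 164.08319091796875)
[545.97422819 191.22583272  92.        ]
[545.87749608 191.17604604  92.        ]
[546.20808148 190.90015679  92.        ]
3D (array([545.87874848, 190.79930308,  87.56382599]), np.float64(0.24227380987423358)) (array([546.04066547, 191.25996981,  92.38384705]), np.float64(0.220648880194532))
```

Run:
```python
from h import *
go(546,191,190,82);go(546,191,68,82)
```

```text
d [ 0.0459 -0.0058  0.0002] rz -0.023 yaw0 81.77 tilt [ 1.0e-04 -1.8e-03 -1.0e+00] rows 0.7397738751352271
d [ 0.0461 -0.0059  0.1222] rz -0.023 yaw0 81.77 tilt [ 1.0e-04 -1.8e-03 -1.0e+00] rows 2.091367359367775
```

Emit:
apply_moves --squeeze 25 --targets '[{"dx": 0.046,"dy": -0.006,"dz": 0.03,"rx": 0,"ry": 0,"rz": 0,"gripper": 0.06},{"dx": 0.046,"dy": -0.006,"dz": 0.07,"rx": 0,"ry": 0,"rz": 0,"gripper": 0.06},{"dx": 0.046,"dy": -0.006,"dz": 0.11,"rx": 0,"ry": 0,"rz": 0,"gripper": 0.05},{"dx": 0.046,"dy": -0.006,"dz": 0.122,"rx": 0,"ry": 0,"rz": 0,"gripper": 0.04},{"dx": 0.046,"dy": -0.006,"dz": 0.122,"rx": 0,"ry": 0,"rz": 0,"gripper": 0.03},{"dx": 0.046,"dy": -0.006,"dz": 0.122,"rx": 0,"ry": 0,"rz": 0,"gripper": 0.02},{"dx": 0.046,"dy": -0.006,"dz": 0.122,"rx": 0,"ry": 0,"rz": 0,"gripper": 0.005},{"dx": 0.046,"dy": -0.006,"dz": 0.122,"rx": 0,"ry": 0,"rz": 0,"gripper": 0.005},{"dx": 0.046,"dy": -0.006,"dz": 0.122,"rx": 0,"ry": 0,"rz": 0,"gripper": 0.005},{"dx": 0.046,"dy": -0.006,"dz": 0.122,"rx": 0,"ry": 0,"rz": 0,"gripper": 0.005},{"dx": 0.046,"dy": -0.006,"dz": 0.122,"rx": 0,"ry": 0,"rz": 0,"gripper": 0.005}]'

```text
time_s: 4.47
eef_pos: [546.2, 194.5, 69.9]
orientation: [0.001, 0.755, 0.656, 0.001]
ft_force: [0.4, -1.2, 7.1]
opening: 11.2
grip_force: 25.7
```

Run:
```python
from h import *
s=manip.observe();print(s['ft_force'],s['torque'],s['opening'],s['grip_force'])
go(546,191,135,82);go(575,14,135,82);go(575,14,110,82)
```

```text
[ 0.44665928 -1.20580579  7.06788454] [-0.25225631 -0.09520395  0.00941266] 11.1997384208922 25.748875737190247
d [-0.0034  0.0004 -0.0651] rz 0.0 yaw0 82.0 tilt [ 3.e-03  6.e-04 -1.e+00] rows 1.0437675623712732
d [-0.1747  0.0538 -0.0652] rz 0.0 yaw0 82.0 tilt [ 3.e-03  6.e-04 -1.e+00] rows 3.1046192334566554
d [-0.1747  0.0537 -0.0402] rz 0.0 yaw0 82.0 tilt [ 3.e-03  6.e-04 -1.e+00] rows 2.994137018548853
```

```bash
cat >> h.py <<'E'
import json
def cmd(): return np.array(json.load(open('cmd.json')))   # x,y,z,yaw commanded
def axes(y): a=np.radians(y);return np.array([[np.cos(a),np.sin(a),0],[np.sin(a),-np.cos(a),0],[0,0,-1.]])  # columns tool x,y,z
def did(dx,dy,dz,rz=0):
    c=cmd();p=c[:3]+axes(c[3])@np.array([dx,dy,dz])*1000;c=[*p,c[3]-10*rz];json.dump(c,open('cmd.json','w'));print('cmd',np.round(c,2))
def want(x,y,z,yaw=None):
    c=cmd();d=axes(c[3]).T@(np.array([x,y,z])-c[:3])/1000;print('row',np.round(d,4),'rz',0 if yaw is None else round((c[3]-yaw)/10,3))
E
python3 - <<'E'
from h import *
json.dump([211.762,-614.552,248.313,19.0],open('cmd.json','w'))
did(.398,-.192,.048,-4.1);did(.278,-.109,.01,-2.2);did(.151,-.047,0);did(.046,-.006,.122)
want(*cmd()[:2],135);want(575,17,135);want(575,17,122)
E
```

```text
cmd [ 525.57 -303.44  200.31   60.  ]
cmd [570.17  -8.18 190.31  82.  ]
cmd [544.65 147.89 190.31  82.  ]
cmd [545.11 194.28  68.31  82.  ]
row [ 0.      0.     -0.0667] rz 0
row [-0.1714  0.0543 -0.0667] rz 0
row [-0.1714  0.0543 -0.0537] rz 0
```

Emit:
apply_moves --targets '[{"dx": 0,"dy": 0,"dz": -0.03,"rx": 0,"ry": 0,"rz": 0,"gripper": 0.005},{"dx": 0,"dy": 0,"dz": -0.0665,"rx": 0,"ry": 0,"rz": 0,"gripper": 0.005},{"dx": -0.04,"dy": 0.013,"dz": -0.0665,"rx": 0,"ry": 0,"rz": 0,"gripper": 0.005},{"dx": -0.09,"dy": 0.029,"dz": -0.0665,"rx": 0,"ry": 0,"rz": 0,"gripper": 0.005},{"dx": -0.14,"dy": 0.044,"dz": -0.0665,"rx": 0,"ry": 0,"rz": 0,"gripper": 0.005},{"dx": -0.1715,"dy": 0.0545,"dz": -0.0635,"rx": 0,"ry": 0,"rz": 0,"gripper": 0.005},{"dx": -0.1715,"dy": 0.0545,"dz": -0.0535,"rx": 0,"ry": 0,"rz": 0,"gripper": 0.005},{"dx": -0.1715,"dy": 0.0545,"dz": -0.0535,"rx": 0,"ry": 0,"rz": 0,"gripper": 0.005},{"dx": -0.1715,"dy": 0.0545,"dz": -0.0535,"rx": 0,"ry": 0,"rz": 0,"gripper": 0.005}]'

```text
time_s: 5.6
eef_pos: [575.0, 18.8, 122.0]
orientation: [-0.0, 0.754, 0.657, 0.0]
ft_force: [-0.9, 0.1, -0.8]
opening: 11.2
grip_force: 25.3
```

Run:
```python
from h import *
did(-.1715,.0545,-.0535)
s=manip.observe();print(s['eef_pos'],s['ft_force'])
cs=[shot('scene','scene1'),shot('side','side1')]
ims=[]
for c in cs:
    p=proj(c,(575,14,80));u,v=int(p[0]),int(p[1]);ims.append(cv2.resize(c['img'][v-45:v+45,u-45:u+45],(400,400),interpolation=cv2.INTER_CUBIC));print(u,v)
cv2.imwrite('pics/crop4.png',np.hstack(ims)[:,:,::-1])
```

```text
cmd [575.21  16.86 121.81  82.  ]
[574.95557403  18.81717382 121.99461474] [-0.89572191  0.07298923 -0.84380065]
271 181
296 218
```

View pics/crop4.png

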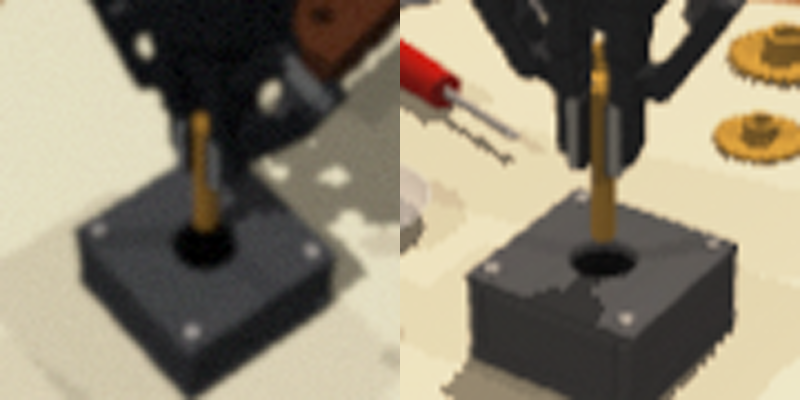

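Crop (scene left, side right): the pin hangs upright in the fingers with its foot just above the mouth. In the scene view the foot is at (272.1,187.8) and the mouth at (272.1,191.3). In the side view they are at (296.7,227) and (296.9,232.2).

Run:
```python
from h import *
A=load('scene1');B=load('side1')
def pin(c,roi):
    h=cv2.cvtColor(c['img'],cv2.COLOR_RGB2HSV);m=cv2.inRange(h,(11,110,45),(30,255,255));z=np.zeros_like(m);x0,y0,x1,y1=roi;z[y0:y1,x0:x1]=m[y0:y1,x0:x1]
    rows=[(v,np.nonzero(z[v])[0].mean(),(z[v]>0).sum()) for v in range(y0,y1) if (z[v]>0).sum()>2];return rows
ra=pin(A,(262,160,285,200));rb=pin(B,(288,180,306,240));print(ra[-9:],rb[-9:])
def mouth(c,u,v):
    g=cv2.cvtColor(c['img'],cv2.COLOR_RGB2GRAY);m=(g<30).astype(np.uint8);z=np.zeros_like(m);z[v-9:v+9,u-14:u+14]=m[v-9:v+9,u-14:u+14]
    vv,uu=np.nonzero(z);return uu.mean(),vv.mean(),uu.min(),uu.max(),vv.min(),vv.max()
print(mouth(A,272,191),mouth(B,297,232))
ft=cross((A,272.1,187.3),(B,296.6,226.5));mo=cross((A,272.1,191),(B,296.8,231.8));print('foot',ft,'mouth',mo)
for z in(62,64):print('foot plane',onz(A,272.1,187.3,z),onz(B,296.6,226.5,z))
print('mouth plane',onz(A,272.1,191,50),onz(B,296.8,231.8,50))
print(manip.observe()['eef_pos'])
```

```text
[(179, np.float64(272.0), np.int64(5)), (180, np.float64(272.0), np.int64(5)), (181, np.float64(272.0), np.int64(5)), (182, np.float64(272.0), np.int64(5)), (183, np.float64(272.0), np.int64(5)), (184, np.float64(272.5), np.int64(6)), (185, np.float64(272.0), np.int64(7)), (186, np.float64(271.5), np.int64(6)), (187, np.float64(271.5), np.int64(4))] [(218, np.float64(296.0), np.int64(5)), (219, np.float64(296.5), np.int64(6)), (220, np.float64(296.5), np.int64(6)), (221, np.float64(296.0), np.int64(5)), (222, np.float64(296.0), np.int64(5)), (223, np.float64(296.5), np.int64(6)), (224, np.float64(296.5), np.int64(6)), (225, np.float64(296.0), np.int64(5)), (226, np.float64(296.0), np.int64(5))]
(np.float64(271.72477064220186), np.float64(190.8256880733945), np.int64(265), np.int64(278), np.int64(185), np.int64(195)) (np.float64(296.17241379310343), np.float64(231.8448275862069), np.int64(290), np.int64(303), np.int64(229), np.int64(234))
foot (array([575.77084465,  13.09232237,  60.04000154]), np.float64(1.2141308697697708)) mouth (array([575.76760384,  12.59084333,  46.22997955]), np.float64(1.6198792501374781))
foot plane [577.3066079   12.13187064  62.        ] [574.33750775  15.58405014  62.        ]
foot plane [578.00614519  10.95498513  64.        ] [573.65415002  18.59070134  64.        ]
mouth plane [578.19160285  10.67928389  50.        ] [573.49412207  17.5146657   50.        ]
[575.15952648  18.43879102 122.14526702]
```

Run:
```python
from h import *
t=axes(82)[:,0]*3
for z in (110,102,98,97):want(575.2+t[0],17.8+t[1],z)
```

```text
row [ 0.0039 -0.0001  0.0118] rz 0
row [ 0.0039 -0.0001  0.0198] rz 0
row [ 0.0039 -0.0001  0.0238] rz 0
row [ 0.0039 -0.0001  0.0248] rz 0
```

Emit:
apply_moves --squeeze 20 --targets '[{"dx": 0.004,"dy": 0,"dz": 0.008,"rx": 0,"ry": 0,"rz": 0,"gripper": 0.005},{"dx": 0.004,"dy": 0,"dz": 0.014,"rx": 0,"ry": 0,"rz": 0,"gripper": 0.005},{"dx": 0.004,"dy": 0,"dz": 0.018,"rx": 0,"ry": 0,"rz": 0,"gripper": 0.005},{"dx": 0.004,"dy": 0,"dz": 0.02,"rx": 0,"ry": 0,"rz": 0,"gripper": 0.005},{"dx": 0.004,"dy": 0,"dz": 0.022,"rx": 0,"ry": 0,"rz": 0,"gripper": 0.005},{"dx": 0.004,"dy": 0,"dz": 0.024,"rx": 0,"ry": 0,"rz": 0,"gripper": 0.005},{"dx": 0.004,"dy": 0,"dz": 0.025,"rx": 0,"ry": 0,"rz": 0,"gripper": 0.005},{"dx": 0.004,"dy": 0,"dz": 0.025,"rx": 0,"ry": 0,"rz": 0,"gripper": 0.005},{"dx": 0.004,"dy": 0,"dz": 0.025,"rx": 0,"ry": 0,"rz": 0,"gripper": 0.005}]'

```text
time_s: 6.82
eef_pos: [575.7, 20.9, 97.0]
orientation: [0.0, 0.755, 0.656, 0.0]
ft_force: [-0.8, -0.5, 3.0]
opening: 11.1
grip_force: 25.5
```

```bash
cat >> h.py <<'E'
def ring(r,th0,th1,step=1.4,r1=None):
    """rows (mm, tool frame, relative to the current command) along an arc round CEN; angles in deg in the tool frame"""
    r1=r if r1 is None else r1;c=cmd();n=max(1,int(round(np.radians(abs(th1-th0))*r/step)))
    for i in range(1,n+1):
        t=np.radians(th0+(th1-th0)*i/n);q=r+(r1-r)*i/n
        d=axes(c[3]).T@(np.array([*CEN,c[2]])-c[:3]);print(round(d[0]+q*np.cos(t),1),round(d[1]+q*np.sin(t),1),end=' | ')
    print()
CEN=(575.2,17.8)
def st():
    s=manip.observe();c=cmd();d=axes(c[3]).T@(np.array(s['eef_pos'])-np.array([*CEN,0]));print('t',round(s['time_s'],2),'eef',np.round(s['eef_pos'],2),'rel tool',np.round(d[:2],2),'F tool',np.round(axes(c[3]).T@np.array(s['ft_force']),2),'err',np.round(s['eef_pos']-c[:3],2))
E
python3 - <<'E'
from h import *
did(.004,0,.025);st();ring(3,0,120)
E
```

```text
cmd [575.76  20.82  96.81  82.  ]
t 6.83 eef [575.68  20.86  96.98] rel tool [3.1  0.05] F tool [-0.63 -0.71 -3.03] err [-0.09  0.04  0.17]
-0.5 1.4 | -1.6 2.5 | -3.1 2.9 | -4.6 2.5 |
```

Emit:
apply_moves --targets '[{"dx": -0.0005,"dy": 0.0014,"dz": 0,"rx": 0,"ry": 0,"rz": 0,"gripper": 0.005},{"dx": -0.0016,"dy": 0.0025,"dz": 0,"rx": 0,"ry": 0,"rz": 0,"gripper": 0.005},{"dx": -0.0031,"dy": 0.0029,"dz": 0,"rx": 0,"ry": 0,"rz": 0,"gripper": 0.005},{"dx": -0.0046,"dy": 0.0025,"dz": 0,"rx": 0,"ry": 0,"rz": 0,"gripper": 0.005},{"dx": -0.0046,"dy": 0.0025,"dz": 0,"rx": 0,"ry": 0,"rz": 0,"gripper": 0.005}]'

```text
time_s: 7.45
eef_pos: [578.4, 16.2, 97.1]
orientation: [0.0, 0.755, 0.656, 0.001]
ft_force: [0.8, 2.4, 2.3]
opening: 11.3
grip_force: 25.5
```

Run:
```python
from h import *
did(-.0046,.0025,0);st();ring(3,120,360)
```

```text
cmd [577.6   15.92  96.81  82.  ]
t 7.45 eef [578.43  16.22  97.11] rel tool [-1.12  3.42] F tool [ 2.49  0.44 -2.31] err [0.83 0.3  0.3 ]
-1.0 -1.0 | -1.5 -2.3 | -1.3 -3.7 | -0.5 -4.8 | 0.7 -5.5 | 2.0 -5.6 | 3.3 -5.0 | 4.2 -4.0 | 4.5 -2.6 |
```

Emit:
apply_moves --targets '[{"dx": -0.001,"dy": -0.001,"dz": 0,"rx": 0,"ry": 0,"rz": 0,"gripper": 0.005},{"dx": -0.0015,"dy": -0.0023,"dz": 0,"rx": 0,"ry": 0,"rz": 0,"gripper": 0.005},{"dx": -0.0013,"dy": -0.0037,"dz": 0,"rx": 0,"ry": 0,"rz": 0,"gripper": 0.005},{"dx": -0.0005,"dy": -0.0048,"dz": 0,"rx": 0,"ry": 0,"rz": 0,"gripper": 0.005},{"dx": -0.0005,"dy": -0.0048,"dz": 0,"rx": 0,"ry": 0,"rz": 0,"gripper": 0.005}]'

```text
time_s: 8.07
eef_pos: [574.9, 14.2, 97.1]
orientation: [0.002, 0.755, 0.656, 0.001]
ft_force: [6.4, -3.5, -2.4]
opening: 11.4
grip_force: 26.5
```

Run:
```python
from h import *
did(-.0005,-.0048,0);st();ring(3,227,360)
```

```text
cmd [572.78  16.09  96.81  82.  ]
t 8.07 eef [574.92  14.2   97.05] rel tool [-3.6   0.23] F tool [-2.53  6.85  2.44] err [ 2.15 -1.89  0.24]
1.2 -0.7 | 2.6 -0.8 | 3.8 -0.2 | 4.7 0.8 | 5.0 2.2 |
```

The pin has caught: the vertical force went from +3 N to below zero, and there is now a side load. I'll ease back to relieve the side load.

Emit:
apply_moves --targets '[{"dx": -0.001,"dy": 0.0015,"dz": 0,"rx": 0,"ry": 0,"rz": 0,"gripper": 0.005},{"dx": -0.0018,"dy": 0.003,"dz": 0,"rx": 0,"ry": 0,"rz": 0,"gripper": 0.005},{"dx": -0.0018,"dy": 0.003,"dz": 0,"rx": 0,"ry": 0,"rz": 0,"gripper": 0.005}]'

```text
time_s: 8.45
eef_pos: [575.7, 13.6, 96.8]
orientation: [0.0, 0.755, 0.656, 0.0]
ft_force: [2.9, -1.3, -0.3]
opening: 11.5
grip_force: 25.6
```

Run:
```python
from h import *
did(-.0018,.003,0);st();print(manip.observe()['torque'])
```

```text
cmd [575.5   13.89  96.81  82.  ]
t 8.45 eef [575.68  13.61  96.81] rel tool [-4.09  1.06] F tool [-0.86  3.03  0.34] err [ 0.18 -0.29  0.  ]
[-3.35588983e-01 -9.80164311e-01  3.39301084e-04]
```

Emit:
apply_moves --targets '[{"dx": -0.0003,"dy": 0.001,"dz": 0.001,"rx": 0,"ry": 0,"rz": 0,"gripper": 0.005},{"dx": -0.0003,"dy": 0.001,"dz": 0.002,"rx": 0,"ry": 0,"rz": 0,"gripper": 0.005},{"dx": -0.0003,"dy": 0.001,"dz": 0.002,"rx": 0,"ry": 0,"rz": 0,"gripper": 0.005}]'

```text
time_s: 8.82
eef_pos: [576.0, 13.5, 94.7]
orientation: [-0.0, 0.755, 0.656, -0.0]
ft_force: [2.6, -2.1, 0.6]
opening: 11.3
grip_force: 25.6
```

Run:
```python
from h import *
did(-.0003,.001,.002);st();print(manip.observe()['torque'])
```

```text
cmd [576.44  13.46  94.81  82.  ]
t 8.82 eef [576.02  13.51  94.7 ] rel tool [-4.13  1.4 ] F tool [-1.7   2.89 -0.59] err [-0.43  0.05 -0.12]
[-0.2522204  -0.577362   -0.00604202]
```

Emit:
apply_moves --targets '[{"dx": -0.0003,"dy": 0.0005,"dz": 0.001,"rx": 0,"ry": 0,"rz": 0,"gripper": 0.005},{"dx": -0.0006,"dy": 0.001,"dz": 0.002,"rx": 0,"ry": 0,"rz": 0,"gripper": 0.005},{"dx": -0.0006,"dy": 0.001,"dz": 0.003,"rx": 0,"ry": 0,"rz": 0,"gripper": 0.005},{"dx": -0.0006,"dy": 0.001,"dz": 0.003,"rx": 0,"ry": 0,"rz": 0,"gripper": 0.005}]'

```text
time_s: 9.32
eef_pos: [576.5, 12.9, 91.4]
orientation: [-0.001, 0.755, 0.656, -0.001]
ft_force: [0.3, -0.4, -1.0]
opening: 11.2
grip_force: 25.3
```

Run:
```python
from h import *
did(-.0006,.001,.003);st();print(manip.observe()['torque'])
```

```text
cmd [577.35  12.72  91.81  82.  ]
t 9.32 eef [576.48  12.91  91.43] rel tool [-4.67  1.95] F tool [-0.31  0.36  0.96] err [-0.87  0.18 -0.39]
[ 0.06883681 -0.09338581  0.0349343 ]
```

Emit:
apply_moves --targets '[{"dx": 0,"dy": -0.0005,"dz": 0.001,"rx": 0,"ry": 0,"rz": 0,"gripper": 0.005},{"dx": 0,"dy": -0.0005,"dz": 0.003,"rx": 0,"ry": 0,"rz": 0,"gripper": 0.005},{"dx": 0,"dy": -0.0005,"dz": 0.005,"rx": 0,"ry": 0,"rz": 0,"gripper": 0.005},{"dx": 0,"dy": -0.0005,"dz": 0.005,"rx": 0,"ry": 0,"rz": 0,"gripper": 0.005}]'

```text
time_s: 9.82
eef_pos: [576.6, 12.8, 86.6]
orientation: [-0.0, 0.755, 0.656, -0.0]
ft_force: [-0.4, -0.4, -0.6]
opening: 11.2
grip_force: 25.3
```

Run:
```python
from h import *
did(0,-.0005,.005);st();print(manip.observe()['torque'])
```

```text
cmd [576.86  12.79  86.81  82.  ]
t 9.82 eef [576.55  12.8   86.59] rel tool [-4.77  2.03] F tool [-0.41 -0.39  0.59] err [-0.31  0.   -0.23]
[ 0.06482497  0.00129597 -0.00216566]
```

Emit:
apply_moves --targets '[{"dx": 0,"dy": -0.0001,"dz": 0.002,"rx": 0,"ry": 0,"rz": 0,"gripper": 0.005},{"dx": 0,"dy": -0.0001,"dz": 0.004,"rx": 0,"ry": 0,"rz": 0,"gripper": 0.005},{"dx": 0,"dy": -0.0001,"dz": 0.006,"rx": 0,"ry": 0,"rz": 0,"gripper": 0.005},{"dx": 0,"dy": -0.0001,"dz": 0.0065,"rx": 0,"ry": 0,"rz": 0,"gripper": 0.005},{"dx": 0,"dy": -0.0001,"dz": 0.0065,"rx": 0,"ry": 0,"rz": 0,"gripper": 0.005}]'

```text
time_s: 10.45
eef_pos: [576.6, 12.9, 80.3]
orientation: [-0.0, 0.755, 0.656, -0.0]
ft_force: [-0.6, 0.3, -0.8]
opening: 11.5
grip_force: 25.3
```

Run:
```python
from h import *
did(0,-.0001,.0065);st()
```

```text
cmd [576.76  12.81  80.31  82.  ]
t 10.45 eef [576.63  12.87  80.28] rel tool [-4.68  2.1 ] F tool [ 0.25 -0.6   0.77] err [-0.13  0.07 -0.04]
```

Emit:
apply_moves --targets '[{"dx": 0,"dy": 0,"dz": 0.0006,"rx": 0,"ry": 0,"rz": 0,"gripper": 0.005},{"dx": 0,"dy": 0,"dz": 0.0008,"rx": 0,"ry": 0,"rz": 0,"gripper": 0.02},{"dx": 0,"dy": 0,"dz": 0.0008,"rx": 0,"ry": 0,"rz": 0,"gripper": 0.05},{"dx": 0,"dy": 0,"dz": 0.0008,"rx": 0,"ry": 0,"rz": 0,"gripper": 0.06},{"dx": 0,"dy": 0,"dz": 0.0008,"rx": 0,"ry": 0,"rz": 0,"gripper": 0.06},{"dx": 0,"dy": 0,"dz": -0.03,"rx": 0,"ry": 0,"rz": 0,"gripper": 0.06},{"dx": 0,"dy": 0,"dz": -0.07,"rx": 0,"ry": 0,"rz": 0,"gripper": 0.06},{"dx": 0,"dy": 0,"dz": -0.12,"rx": 0,"ry": 0,"rz": 0,"gripper": 0.06},{"dx": -0.05,"dy": 0,"dz": -0.12,"rx": 0,"ry": 0,"rz": 0,"gripper": 0.06},{"dx": -0.05,"dy": 0,"dz": -0.12,"rx": 0,"ry": 0,"rz": 0,"gripper": 0.06},{"dx": -0.05,"dy": 0,"dz": -0.12,"rx": 0,"ry": 0,"rz": 0,"gripper": 0.06}]'

```text
time_s: 11.82
eef_pos: [569.5, -36.5, 200.2]
orientation: [-0.0, 0.755, 0.656, 0.0]
ft_force: [0.5, -0.2, 0.2]
opening: 59.7
grip_force: 0.0
```

Run:
```python
from h import *
did(-.05,0,-.12);st()
w=shot('wrist','w5');A=shot('scene','scene2');B=shot('side','side2')
ims=[]
for c in(w,A,B):
    u,v=map(int,proj(c,(576,9,75)));print(u,v,u/1);k=60 if c is w else 40
    ims.append(cv2.resize(c['img'][v-k:v+k,u-k:u+k],(260,260),interpolation=cv2.INTER_CUBIC))
cv2.imwrite('pics/crop5.png',np.hstack(ims)[:,:,::-1])
h=cv2.cvtColor(w['img'],cv2.COLOR_RGB2HSV);m=cv2.inRange(h,(12,110,60),(32,255,255));m[260:]=0
for k in cv2.findContours(m,0,1)[0]:
    if cv2.contourArea(k)>80:print(cv2.boundingRect(k),cv2.minEnclosingCircle(k))
```

```text
cmd [569.8  -36.71 200.31  82.  ]
t 11.82 eef [569.51 -36.47 200.22] rel tool [-54.54   1.92] F tool [-0.09  0.54 -0.18] err [-0.29  0.23 -0.1 ]
274 143 274.0
270 184 270.0
296 219 296.0
(264, 132, 19, 24) ((272.75531005859375, 143.47872924804688), 11.546102523803711)
(495, 0, 65, 260) ((527.0, 129.5), 133.39520263671875)
(0, 0, 93, 260) ((46.0, 129.5), 137.42735290527344)
```

View pics/crop5.png

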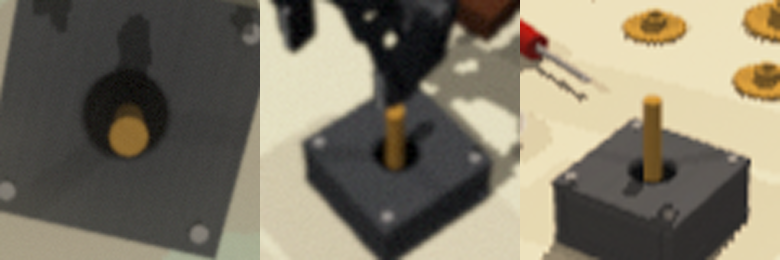

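The pin stands upright in the mouth and released. Its top is at about (273,146) in the wrist view and (296.6,209.5) in the side view, sitting off-centre toward the robot side as the sweep found.

Run:
```python
from h import *
w=load('w5');B=load('side2')
h=cv2.cvtColor(w['img'],cv2.COLOR_RGB2HSV);m=cv2.inRange(h,(12,110,110),(32,255,255));m[260:]=0;m[:,:200]=0;m[:,350:]=0
k=max(cv2.findContours(m,0,1)[0],key=cv2.contourArea);e=cv2.minEnclosingCircle(k);print(e,cv2.fitEllipse(k))
for q in (e[0],(273.1,145.8)): print(onz(w,*q,101),cross((w,*q),(B,296.6,209.5)))
# wheel stage: hover short of the wheel
yaw=82;t=axes(60)[:,0]
want(530.5-20*t[0],-302-20*t[1],130,60)
```

```text
((272.8148193359375, 145.44444274902344), 8.63735580444336) ((272.8789978027344, 145.4779052734375), (16.116947174072266, 16.728586196899414), 2.6484382152557373)
[575.10251651   9.99003933 101.        ] (array([575.30218796,   9.96780558, 100.21350492]), np.float64(0.30648046851965133))
[575.25757056   9.73168711 101.        ] (array([575.41272978,   9.67983839, 100.0298325 ]), np.float64(0.24418713641019282))
row [-0.2867 -0.0095  0.0703] rz 2.2
```

Emit:
apply_moves --targets '[{"dx": -0.062,"dy": -0.002,"dz": 0,"rx": 0,"ry": 0,"rz": 0.5,"gripper": 0.055},{"dx": -0.124,"dy": -0.004,"dz": 0,"rx": 0,"ry": 0,"rz": 1.0,"gripper": 0.055},{"dx": -0.186,"dy": -0.006,"dz": 0.015,"rx": 0,"ry": 0,"rz": 1.5,"gripper": 0.055},{"dx": -0.24,"dy": -0.008,"dz": 0.04,"rx": 0,"ry": 0,"rz": 2.2,"gripper": 0.055},{"dx": -0.2865,"dy": -0.0095,"dz": 0.07,"rx": 0,"ry": 0,"rz": 2.2,"gripper": 0.055},{"dx": -0.2865,"dy": -0.0095,"dz": 0.07,"rx": 0,"ry": 0,"rz": 2.2,"gripper": 0.055},{"dx": -0.2865,"dy": -0.0095,"dz": 0.07,"rx": 0,"ry": 0,"rz": 2.2,"gripper": 0.055},{"dx": -0.2865,"dy": -0.0095,"dz": 0.07,"rx": 0,"ry": 0,"rz": 2.2,"gripper": 0.055}]'

```text
time_s: 12.98
eef_pos: [522.0, -316.9, 131.1]
orientation: [0.0, 0.865, 0.502, 0.001]
ft_force: [0.0, 1.3, -0.9]
opening: 54.9
grip_force: 0.0
```

Run:
```python
from h import *
did(-.2865,-.0095,.07,2.2);st()
c=shot('wrist','w6');h=cv2.cvtColor(c['img'],cv2.COLOR_RGB2HSV);m=cv2.inRange(h,(12,110,40),(32,255,255))
for k in cv2.findContours(m,cv2.RETR_EXTERNAL,1)[0]:
    if cv2.contourArea(k)>1000:
        e=cv2.minEnclosingCircle(k);print(cv2.boundingRect(k),e,onz(c,*e[0],4))
u,v=map(int,proj(c,(530.5,-302,10)));print(u,v)
x0=max(0,u-75);y0=max(0,v-75);cv2.imwrite('pics/crop6.png',cv2.resize(c['img'][y0:y0+150,x0:x0+150],(600,600),interpolation=cv2.INTER_CUBIC)[:,:,::-1]);print(x0,y0)
```

```text
cmd [ 520.52 -319.1   130.31   60.  ]
t 12.97 eef [ 522.01 -316.88  131.05] rel tool [-316.43  121.28] F tool [ 1.13 -0.6   0.89] err [1.49 2.22 0.74]
(88, 365, 59, 55) ((115.5, 392.0), 38.539039611816406) [ 303.6511511  -402.18799335    4.        ]
(197, 254, 153, 112) ((273.103271484375, 313.48529052734375), 84.43315124511719) [ 471.92849767 -402.94257651    4.        ]
(346, 137, 214, 237) ((485.0704345703125, 255.0), 139.24658203125) [ 649.70424122 -442.05433428    4.        ]
(0, 137, 132, 226) ((29.37786293029785, 249.5), 116.27266693115234) [ 329.46410402 -252.48479956    4.        ]
(227, 134, 93, 92) ((272.91204833984375, 179.69480895996094), 46.57176971435547) [ 530.15865358 -301.08005159    4.        ]
(343, 25, 77, 82) ((380.76190185546875, 65.55555725097656), 41.45767593383789) [ 636.55029872 -268.04417189    4.        ]
(161, 12, 78, 83) ((199.2873992919922, 53.003936767578125), 42.04268264770508) [ 530.32218692 -197.73259514    4.        ]
273 182
198 107
```

View pics/crop6.png

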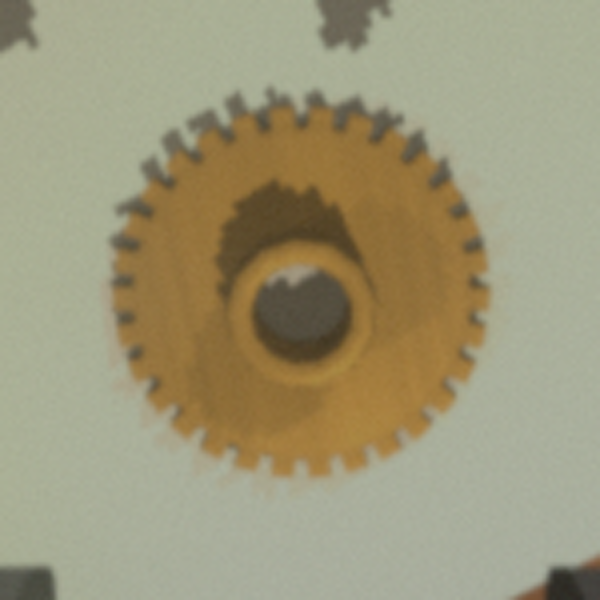

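Wheel crop: the disc centre is at about (273.2,179.5) and the hub's top ring at about (273.2,185.0) in the wrist image. It lies flat with the hub up.

Run:
```python
from h import *
c=load('w6');A=load('scene0');B=load('side0')
print('disc',onz(c,273.2,179.5,6),'hub',onz(c,273.2,185,20))
print('dia hub',np.linalg.norm(onz(c,273.2+18.25,185,20)-onz(c,273.2-18.25,185,20)),'disc',np.linalg.norm(onz(c,273.2+47.2,179.5,5)-onz(c,273.2-47.2,179.5,5)))
# hub height from two views: hub ring in scene crop (107,257)/400*110+(140,235)
print(cross((c,273.2,185),(A,140+106*110/400,235+256*110/400)))
for z in(60,26):want(530.3,-301.8,z)
st()
```

```text
disc [ 530.61874926 -300.7111899     6.        ] hub [ 529.9559296  -301.78923528   20.        ]
dia hub 26.389294557218285 disc 72.24819944947993
(array([ 529.4526268 , -303.07489726,   11.00990181]), np.float64(0.8289827008763238))
row [ 0.0199 -0.0002  0.0703] rz 0
row [ 0.0199 -0.0002  0.1043] rz 0
t 13.03 eef [ 521.86 -317.18  131.16] rel tool [-316.77  121.29] F tool [ 1.02 -0.25 -0.19] err [1.34 1.92 0.84]
```

Emit:
apply_moves --squeeze 50 --targets '[{"dx": 0.02,"dy": 0,"dz": 0.03,"rx": 0,"ry": 0,"rz": 0,"gripper": 0.045},{"dx": 0.02,"dy": 0,"dz": 0.06,"rx": 0,"ry": 0,"rz": 0,"gripper": 0.045},{"dx": 0.02,"dy": 0,"dz": 0.085,"rx": 0,"ry": 0,"rz": 0,"gripper": 0.045},{"dx": 0.02,"dy": 0,"dz": 0.1,"rx": 0,"ry": 0,"rz": 0,"gripper": 0.045},{"dx": 0.02,"dy": 0,"dz": 0.104,"rx": 0,"ry": 0,"rz": 0,"gripper": 0.045},{"dx": 0.02,"dy": 0,"dz": 0.104,"rx": 0,"ry": 0,"rz": 0,"gripper": 0.035},{"dx": 0.02,"dy": 0,"dz": 0.104,"rx": 0,"ry": 0,"rz": 0,"gripper": 0.02},{"dx": 0.02,"dy": 0,"dz": 0.104,"rx": 0,"ry": 0,"rz": 0,"gripper": 0.02},{"dx": 0.02,"dy": 0,"dz": 0.104,"rx": 0,"ry": 0,"rz": 0,"gripper": 0.02},{"dx": 0.02,"dy": 0,"dz": 0.104,"rx": 0,"ry": 0,"rz": 0,"gripper": 0.02}]'

```text
time_s: 14.28
eef_pos: [531.1, -302.0, 27.5]
orientation: [0.001, 0.866, 0.5, 0.001]
ft_force: [-1.2, 2.2, 6.1]
opening: 25.2
grip_force: 49.2
```

Run:
```python
from h import *
did(.02,0,.104);st();s=manip.observe();print(s['opening'],s['grip_force'])
# wheel offset from TCP along tool x
t=axes(60)[:,0];print('wheel off x',(np.array([530.3,-301.8])-np.array(s['eef_pos'])[:2])@t[:2])
want(530.3,-301.8,150);want(575.4,9.6,150,82)
```

```text
cmd [ 530.52 -301.78   26.31   60.  ]
t 14.28 eef [ 531.13 -301.95   27.54] rel tool [-298.95  121.71] F tool [ 1.27 -2.16 -6.05] err [ 0.61 -0.18  1.23]
25.191602866765262 49.173907712101936
wheel off x -0.28327875585047013
row [-1.000e-04 -2.000e-04 -1.237e-01] rz 0
row [ 0.2921 -0.1168 -0.1237] rz -2.2
```

Emit:
apply_moves --targets '[{"dx": 0,"dy": 0,"dz": -0.02,"rx": 0,"ry": 0,"rz": 0,"gripper": 0.02},{"dx": 0,"dy": 0,"dz": -0.06,"rx": 0,"ry": 0,"rz": 0,"gripper": 0.02},{"dx": 0,"dy": 0,"dz": -0.12,"rx": 0,"ry": 0,"rz": 0,"gripper": 0.02},{"dx": 0,"dy": 0,"dz": -0.13,"rx": 0,"ry": 0,"rz": 0,"gripper": 0.02},{"dx": 0,"dy": 0,"dz": -0.13,"rx": 0,"ry": 0,"rz": 0,"gripper": 0.02}]'

```text
time_s: 14.9
eef_pos: [530.5, -302.0, 157.5]
orientation: [0.001, 0.866, 0.5, 0.0]
ft_force: [-0.1, -0.5, -3.0]
opening: 25.3
grip_force: 49.6
```

Run:
```python
from h import *
did(0,0,-.13);st();s=manip.observe();print(s['opening'],s['grip_force'],s['torque'])
A=shot('scene','scene3');B=shot('side','side3')
want(575.4,9.6,156,82)
for n,c in(('A',A),('B',B)):
    h=cv2.cvtColor(c['img'],cv2.COLOR_RGB2HSV);m=cv2.inRange(h,(15,130,50),(30,255,255))
    u,v=map(int,proj(c,(530.3,-302,128)));print(n,u,v)
    z=np.zeros_like(m);z[v-40:v+40,u-50:u+50]=m[v-40:v+40,u-50:u+50]
    for k in cv2.findContours(z,0,1)[0]:
        if cv2.contourArea(k)>60:print(cv2.boundingRect(k),cv2.fitEllipse(k))
```

```text
cmd [ 530.52 -301.78  156.31   60.  ]
t 14.9 eef [ 530.55 -302.01  157.53] rel tool [-299.29  121.23] F tool [-0.44  0.18  2.98] err [ 0.03 -0.23  1.22]
25.293731742189195 49.61814075708389 [ 0.01349705  0.04813534 -0.01683065]
row [ 0.2921 -0.1168  0.0003] rz -2.2
A 153 284
(132, 265, 42, 40) ((153.29302978515625, 284.8235778808594), (32.44953536987305, 40.98945999145508), 55.049434661865234)
(190, 254, 13, 24) ((196.78915405273438, 265.9775695800781), (12.689022064208984, 24.153676986694336), 1.8018884658813477)
B 339 142
(327, 133, 28, 15) ((339.9053955078125, 140.845947265625), (12.511137008666992, 26.36737060546875), 90.33467102050781)
```

Emit:
apply_moves --targets '[{"dx": 0.05,"dy": -0.02,"dz": 0,"rx": 0,"ry": 0,"rz": -0.3,"gripper": 0.02},{"dx": 0.1,"dy": -0.04,"dz": 0,"rx": 0,"ry": 0,"rz": -0.8,"gripper": 0.02},{"dx": 0.15,"dy": -0.06,"dz": 0,"rx": 0,"ry": 0,"rz": -1.3,"gripper": 0.02},{"dx": 0.2,"dy": -0.08,"dz": 0,"rx": 0,"ry": 0,"rz": -1.8,"gripper": 0.02},{"dx": 0.25,"dy": -0.1,"dz": 0,"rx": 0,"ry": 0,"rz": -2.2,"gripper": 0.02},{"dx": 0.292,"dy": -0.117,"dz": 0,"rx": 0,"ry": 0,"rz": -2.2,"gripper": 0.02},{"dx": 0.292,"dy": -0.117,"dz": 0.01,"rx": 0,"ry": 0,"rz": -2.2,"gripper": 0.02},{"dx": 0.292,"dy": -0.117,"dz": 0.02,"rx": 0,"ry": 0,"rz": -2.2,"gripper": 0.02},{"dx": 0.292,"dy": -0.117,"dz": 0.023,"rx": 0,"ry": 0,"rz": -2.2,"gripper": 0.02},{"dx": 0.292,"dy": -0.117,"dz": 0.023,"rx": 0,"ry": 0,"rz": -2.2,"gripper": 0.02},{"dx": 0.292,"dy": -0.117,"dz": 0.023,"rx": 0,"ry": 0,"rz": -2.2,"gripper": 0.02},{"dx": 0.292,"dy": -0.117,"dz": 0.023,"rx": 0,"ry": 0,"rz": -2.2,"gripper": 0.02}]'

```text
time_s: 16.5
eef_pos: [575.3, 9.4, 133.7]
orientation: [0.0, 0.755, 0.656, 0.0]
ft_force: [-0.1, 0.5, -2.7]
opening: 25.1
grip_force: 49.6
```

Run:
```python
from h import *
did(.292,-.117,.023,-2.2);st()
A=shot('scene','scene4');B=shot('side','side4');e=manip.observe()['eef_pos'];print(e)
A2=load('scene2');B2=load('side2');ims=[]
def cols(c,roi):
    h=cv2.cvtColor(c['img'],cv2.COLOR_RGB2HSV);m=cv2.inRange(h,(12,110,45),(30,255,255));z=np.zeros_like(m);x0,y0,x1,y1=roi;z[y0:y1,x0:x1]=m[y0:y1,x0:x1];return z
for n,c,c2 in(('A',A,A2),('B',B,B2)):
    u,v=map(int,proj(c,(e[0],e[1],107)));print(n,u,v)
    z=cols(c,(u-32,v-25,u+32,v+30));k=max(cv2.findContours(z,0,1)[0],key=cv2.contourArea);vv,uu=np.nonzero(z);print('wheel bbox',cv2.boundingRect(k),cv2.fitEllipse(k))
    pp=proj(c,(575.3,9.5,75));a,b=map(int,pp);z=cols(c2,(a-10,b-30,a+10,b+25));print('pin rows',[(r,float(np.nonzero(z[r])[0].mean()),int((z[r]>0).sum())) for r in range(b-30,b+25) if z[r].any()][::4],'expect',[np.round(proj(c,(575.3,9.5,q)),1) for q in(50,101)])
    ims.append(cv2.resize(c['img'][v-40:v+50,u-45:u+45],(400,400),interpolation=cv2.INTER_CUBIC))
cv2.imwrite('pics/crop7.png',np.hstack(ims)[:,:,::-1])
```

```text
cmd [575.19   9.6  133.31  82.  ]
t 16.5 eef [575.33   9.37 133.71] rel tool [-8.33  1.31] F tool [ 0.46 -0.16  2.74] err [ 0.14 -0.24  0.39]
[575.28347051   9.53151748 133.66202545]
A 270 175
wheel bbox (254, 161, 34, 35) ((269.8125915527344, 178.67068481445312), (28.19380760192871, 31.868545532226562), 100.92171478271484)
pin rows [(176, 271.5, 4), (180, 271.0, 5), (184, 271.0, 5), (188, 270.5, 6), (192, 270.5, 6)] expect [array([270.7, 190.8]), array([270.7, 177.3])]
B 296 206
wheel bbox (280, 196, 35, 39) ((296.7138977050781, 212.29849243164062), (31.56707763671875, 34.67122268676758), 172.52566528320312)
pin rows [(189, 296.5, 18), (209, 296.0, 5), (213, 296.0, 5), (217, 296.0, 5), (221, 296.5, 6), (225, 296.5, 6), (229, 296.5, 6), (233, 296.5, 6)] expect [array([296.8, 229.7]), array([296.8, 209.1])]
```

View pics/crop7.png

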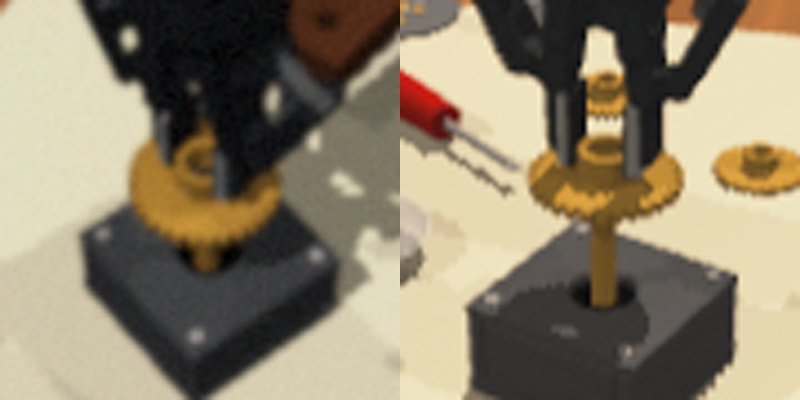

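Crop: the wheel hangs level just above the pin, with the disc within about 1 mm of the pin's axis in both views. Combining this with where the hand released the pin, I'll nudge slightly and descend in small steps.

Emit:
apply_moves --targets '[{"dx": -0.0006,"dy": 0.0008,"dz": 0.001,"rx": 0,"ry": 0,"rz": 0,"gripper": 0.02},{"dx": -0.0006,"dy": 0.0008,"dz": 0.003,"rx": 0,"ry": 0,"rz": 0,"gripper": 0.02},{"dx": -0.0006,"dy": 0.0008,"dz": 0.0045,"rx": 0,"ry": 0,"rz": 0,"gripper": 0.02},{"dx": -0.0006,"dy": 0.0008,"dz": 0.0055,"rx": 0,"ry": 0,"rz": 0,"gripper": 0.02},{"dx": -0.0006,"dy": 0.0008,"dz": 0.0062,"rx": 0,"ry": 0,"rz": 0,"gripper": 0.02},{"dx": -0.0006,"dy": 0.0008,"dz": 0.0066,"rx": 0,"ry": 0,"rz": 0,"gripper": 0.02}]'

```text
time_s: 17.35
eef_pos: [575.8, 9.0, 126.7]
orientation: [-0.0, 0.755, 0.656, 0.0]
ft_force: [0.5, -0.0, -1.2]
opening: 25.4
grip_force: 49.6
```

Run:
```python
from h import *
did(-.0006,.0008,.0066);st()
```

```text
cmd [575.9    8.9  126.71  82.  ]
t 17.35 eef [575.8    8.99 126.67] rel tool [-8.65  1.82] F tool [0.03 0.47 1.19] err [-0.1   0.09 -0.04]
```

Emit:
apply_moves --targets '[{"dx": 0,"dy": 0,"dz": 0.0006,"rx": 0,"ry": 0,"rz": 0,"gripper": 0.02},{"dx": 0,"dy": 0,"dz": 0.0013,"rx": 0,"ry": 0,"rz": 0,"gripper": 0.02},{"dx": 0,"dy": 0,"dz": 0.002,"rx": 0,"ry": 0,"rz": 0,"gripper": 0.02},{"dx": 0,"dy": 0,"dz": 0.002,"rx": 0,"ry": 0,"rz": 0,"gripper": 0.02}]'

```text
time_s: 17.85
eef_pos: [575.8, 9.0, 124.7]
orientation: [-0.0, 0.755, 0.656, -0.0]
ft_force: [-0.8, 0.1, -1.3]
opening: 25.5
grip_force: 49.6
```

Run:
```python
from h import *
did(0,0,.002);st()
```

```text
cmd [575.9    8.9  124.71  82.  ]
t 17.85 eef [575.76   8.97 124.66] rel tool [-8.67  1.78] F tool [-0.04 -0.84  1.28] err [-0.14  0.07 -0.06]
```

Emit:
apply_moves --targets '[{"dx": 0,"dy": 0,"dz": 0.001,"rx": 0,"ry": 0,"rz": 0,"gripper": 0.02},{"dx": 0,"dy": 0,"dz": 0.0025,"rx": 0,"ry": 0,"rz": 0,"gripper": 0.02},{"dx": 0,"dy": 0,"dz": 0.0045,"rx": 0,"ry": 0,"rz": 0,"gripper": 0.02},{"dx": 0,"dy": 0,"dz": 0.007,"rx": 0,"ry": 0,"rz": 0,"gripper": 0.02},{"dx": 0,"dy": 0,"dz": 0.009,"rx": 0,"ry": 0,"rz": 0,"gripper": 0.02},{"dx": 0,"dy": 0,"dz": 0.01,"rx": 0,"ry": 0,"rz": 0,"gripper": 0.02}]'

```text
time_s: 18.6
eef_pos: [575.7, 8.9, 114.5]
orientation: [-0.0, 0.755, 0.656, -0.0]
ft_force: [-0.1, 0.2, -1.5]
opening: 24.9
grip_force: 49.6
```

Run:
```python
from h import *
did(0,0,.01);st();B=shot('side','side5');A=shot('scene','scene5')
def mk(c,z0,z1,w,lo=12):
    h=cv2.cvtColor(c['img'],cv2.COLOR_RGB2HSV);m=cv2.inRange(h,(lo,110,45),(30,255,255));u,v1=map(int,proj(c,(575.8,9,z0)));_,v0=map(int,proj(c,(575.8,9,z1)));
    for r in range(v0,v1,2):
        x=np.nonzero(m[r,u-w:u+w])[0]
        if len(x):print(r,u-w+x.min(),u-w+x.max(),end='; ')
    print()
mk(B,50,95,25);mk(A,50,100,25)
```

```text
cmd [575.9    8.9  114.71  82.  ]
t 18.6 eef [575.71   8.95 114.52] rel tool [-8.69  1.74] F tool [ 0.21 -0.11  1.48] err [-0.19  0.05 -0.19]
211 280 313; 213 280 313; 215 280 313; 217 281 313; 219 283 311; 221 285 308; 223 292 303; 225 294 298; 227 294 299; 
177 255 272; 179 255 287; 181 254 287; 183 254 288; 185 254 287; 187 255 286; 189 256 285;
```

Emit:
apply_moves --targets '[{"dx": 0,"dy": 0,"dz": 0.003,"rx": 0,"ry": 0,"rz": 0,"gripper": 0.02},{"dx": 0,"dy": 0,"dz": 0.007,"rx": 0,"ry": 0,"rz": 0,"gripper": 0.02},{"dx": 0,"dy": 0,"dz": 0.012,"rx": 0,"ry": 0,"rz": 0,"gripper": 0.02},{"dx": 0,"dy": 0,"dz": 0.017,"rx": 0,"ry": 0,"rz": 0,"gripper": 0.02},{"dx": 0,"dy": 0,"dz": 0.022,"rx": 0,"ry": 0,"rz": 0,"gripper": 0.02},{"dx": 0,"dy": 0,"dz": 0.027,"rx": 0,"ry": 0,"rz": 0,"gripper": 0.02},{"dx": 0,"dy": 0,"dz": 0.031,"rx": 0,"ry": 0,"rz": 0,"gripper": 0.02},{"dx": 0,"dy": 0,"dz": 0.033,"rx": 0,"ry": 0,"rz": 0,"gripper": 0.02},{"dx": 0,"dy": 0,"dz": 0.033,"rx": 0,"ry": 0,"rz": 0,"gripper": 0.02}]'

```text
time_s: 19.82
eef_pos: [575.8, 9.0, 81.6]
orientation: [-0.0, 0.755, 0.656, -0.0]
ft_force: [-0.3, -0.2, -2.4]
opening: 25.1
grip_force: 49.6
```

Run:
```python
from h import *
did(0,0,.033);st()
```

```text
cmd [575.9    8.9   81.71  82.  ]
t 19.82 eef [575.75   8.96  81.61] rel tool [-8.68  1.78] F tool [-0.19 -0.23  2.41] err [-0.15  0.06 -0.11]
```

Emit:
apply_moves --targets '[{"dx": 0,"dy": 0,"dz": 0.001,"rx": 0,"ry": 0,"rz": 0,"gripper": 0.02},{"dx": 0,"dy": 0,"dz": 0.002,"rx": 0,"ry": 0,"rz": 0,"gripper": 0.02},{"dx": 0,"dy": 0,"dz": 0.003,"rx": 0,"ry": 0,"rz": 0,"gripper": 0.02},{"dx": 0,"dy": 0,"dz": 0.0038,"rx": 0,"ry": 0,"rz": 0,"gripper": 0.02},{"dx": 0,"dy": 0,"dz": 0.0038,"rx": 0,"ry": 0,"rz": 0,"gripper": 0.02}]'

```text
time_s: 20.45
eef_pos: [575.7, 9.0, 77.8]
orientation: [-0.0, 0.755, 0.656, -0.0]
ft_force: [-0.2, 0.1, -2.8]
opening: 25.6
grip_force: 49.6
```

Run:
```python
from h import *
did(0,0,.0038);st()
```

```text
cmd [575.9    8.9   77.91  82.  ]
t 20.45 eef [575.75   8.96  77.84] rel tool [-8.68  1.77] F tool [ 0.12 -0.23  2.77] err [-0.15  0.06 -0.07]
```

Emit:
apply_moves --targets '[{"dx": 0,"dy": 0,"dz": 0.0005,"rx": 0,"ry": 0,"rz": 0,"gripper": 0.02},{"dx": 0,"dy": 0,"dz": 0.001,"rx": 0,"ry": 0,"rz": 0,"gripper": 0.02},{"dx": 0,"dy": 0,"dz": 0.0015,"rx": 0,"ry": 0,"rz": 0,"gripper": 0.02},{"dx": 0,"dy": 0,"dz": 0.0015,"rx": 0,"ry": 0,"rz": 0,"gripper": 0.02}]'

```text
time_s: 20.95
eef_pos: [575.8, 9.0, 77.5]
orientation: [0.0, 0.755, 0.656, 0.0]
ft_force: [-3.3, -0.1, 8.0]
opening: 25.3
grip_force: 50.6
```

Run:
```python
from h import *
did(0,0,.0015);st()
```

```text
cmd [575.9    8.9   76.41  82.  ]
t 20.95 eef [575.84   8.99  77.51] rel tool [-8.63  1.86] F tool [-0.57 -3.23 -7.97] err [-0.06  0.09  1.1 ]
```

The wheel seats on the holder at TCP 77.5, as expected. Unloading, letting go and withdrawing.

Emit:
apply_moves --targets '[{"dx": 0,"dy": 0,"dz": -0.001,"rx": 0,"ry": 0,"rz": 0,"gripper": 0.02},{"dx": 0,"dy": 0,"dz": -0.001,"rx": 0,"ry": 0,"rz": 0,"gripper": 0.045},{"dx": 0,"dy": 0,"dz": -0.001,"rx": 0,"ry": 0,"rz": 0,"gripper": 0.055},{"dx": 0,"dy": 0,"dz": -0.001,"rx": 0,"ry": 0,"rz": 0,"gripper": 0.055},{"dx": 0,"dy": 0,"dz": -0.001,"rx": 0,"ry": 0,"rz": 0,"gripper": 0.055},{"dx": 0,"dy": 0,"dz": -0.02,"rx": 0,"ry": 0,"rz": 0,"gripper": 0.055},{"dx": 0,"dy": 0,"dz": -0.06,"rx": 0,"ry": 0,"rz": 0,"gripper": 0.055},{"dx": 0,"dy": 0,"dz": -0.12,"rx": 0,"ry": 0,"rz": 0,"gripper": 0.055},{"dx": -0.05,"dy": 0,"dz": -0.13,"rx": 0,"ry": 0,"rz": 0,"gripper": 0.055},{"dx": -0.05,"dy": 0,"dz": -0.13,"rx": 0,"ry": 0,"rz": 0,"gripper": 0.055},{"dx": -0.05,"dy": 0,"dz": -0.13,"rx": 0,"ry": 0,"rz": 0,"gripper": 0.055}]'

```text
time_s: 22.32
eef_pos: [568.6, -40.4, 206.3]
orientation: [-0.0, 0.755, 0.656, 0.0]
ft_force: [0.9, -0.1, 0.3]
opening: 55.1
grip_force: 0.0
```

Run:
```python
from h import *
did(-.05,0,-.13);st();w=shot('wrist','w8');B=shot('side','side6');A=shot('scene','scene6')
for c,n in((w,'w'),(A,'A'),(B,'B')):
    h=cv2.cvtColor(c['img'],cv2.COLOR_RGB2HSV);m=cv2.inRange(h,(12,110,45),(30,255,255));u,v=map(int,proj(c,(575.8,9,55)));k=75 if n=='w' else 30
    z=np.zeros_like(m);z[v-k:v+k,u-k:u+k]=m[v-k:v+k,u-k:u+k]
    q=max(cv2.findContours(z,0,1)[0],key=cv2.contourArea);e=cv2.fitEllipse(q);print(n,cv2.boundingRect(q),e,onz(c,*e[0],55),'pred',[np.round(proj(c,(575.8,9,t)),1) for t in(50,56,70,101)])
    if n!='w':
        for r in range(v-k,v+k,2):
            x=np.nonzero(z[r])[0]
            if len(x):print(r,x.min(),x.max(),end='; ')
        print()
h=cv2.cvtColor(w['img'],cv2.COLOR_RGB2HSV)
```

```text
cmd [568.94 -40.62 206.41  82.  ]
t 22.32 eef [568.61 -40.4  206.26] rel tool [-58.55   1.57] F tool [ 0.05  0.93 -0.27] err [-0.34  0.22 -0.16]
w (229, 88, 89, 92) ((273.0918273925781, 133.82763671875), (86.33477020263672, 87.89873504638672), 179.35533142089844) [575.03497744  10.27415801  55.        ] pred [array([274.2, 134.9]), array([274.2, 135.4]), array([274.3, 136.6]), array([274.5, 139.9])]
A (254, 175, 34, 30) ((270.6293640136719, 190.5147705078125), (28.130874633789062, 32.52294921875), 89.88710021972656) [576.47030135   7.23707327  55.        ] pred [array([270.8, 191.1]), array([270.8, 189.6]), array([270.8, 185.9]), array([270.7, 177.6])]
175 270 272; 177 266 274; 179 262 280; 181 259 282; 183 257 284; 185 256 286; 187 255 286; 189 254 287; 191 255 287; 193 255 287; 195 255 286; 197 256 285; 199 257 284; 201 259 282; 203 262 279; 
B (280, 208, 34, 32) ((296.4502868652344, 226.27210998535156), (28.011335372924805, 31.276222229003906), 93.288330078125) [577.237693     4.25936888  55.        ] pred [array([296.6, 229.5]), array([296.6, 227.1]), array([296.6, 221.6]), array([296.6, 208.9])]
201 322 325; 203 322 325; 205 322 325; 207 324 325; 209 294 298; 211 294 298; 213 294 298; 215 294 298; 217 294 298; 219 290 301; 221 285 307; 223 282 311; 225 281 312; 227 280 313; 229 280 313; 231 280 313; 233 281 312; 235 283 309; 237 286 306; 239 295 299;
```

The wheel's disc lies on the holder at about (575,10), round and level in the wrist view. The pin stands upright through its bore with its top at the predicted row, and the arm is clear.

```bash
python3 -c "
from plant import manip
print(manip.close_job())"
```

```text
the job is handed in; nothing more can be done
None
```

The pin stands upright and home in the hidden hole, released, the largest wheel lies flat over it on the holder, and the job was handed in at about 22 s of the 64 s limit; handing in returned no verdict, so this rests on my last camera check.

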